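Hover the colour-measuring head over its uncapped white reference tile

TASK

Lift the loose dust cap off the white reference tile and set it, the same way up, flat into the empty cap tray. Then take the measuring head out of its dock, carry it high over the vial rack and hold it still and upright about 1 cm above the tile, window centred over it, long sides parallel, without ever touching the tile or its base with the head. Do not disturb the glassware and other things on the bench, do not bump the vial rack with the head, and finish while still holding the head there: do not put it down.

Things in the scene. Friction and masses are not known exactly. Their poses are not given: they have to be found in the camera images.
- standard: Reference standard: a grey base 104 x 84 x 30 mm fixed on the bench, long side along its x axis; on it, centred, stands a 72 x 52 x 10 mm aluminium block with a white ceramic tile (64 x 44 mm) on top. The cap hides the tile at the start. Origin: centre of the base's underside; z up.
- tile (a point): Centre of the white tile's upper face, 40 mm above the bench; axes as the standard's (x along the long side, z up).
- cap: Loose black dust cap, 84 (x) x 64 (y) x 20 mm, open below, walls 3 mm, about 60 g. On top, centred, a grip rib 50 mm long (x), 14 mm thick (y), 24 mm high: its top is 44 mm above the origin. Origin: centre of the open underside; z up. At the start it rests on the standard's base (underside 30 mm above the bench) round the tile block, 3 mm play each side.
- holder: Empty grey cap tray, 106 (x) x 86 (y) x 32 mm, fixed; recess 96 x 76 mm, 12 mm deep, floor 20 mm above the bench (6 mm play each side of the cap). Tray and standard stand on the robot's right, one nearer to and one farther from the robot, either way round. Origin: centre of its underside; x along the long side, z up.
- holder_floor (a point): Centre of the cap tray's recess floor, 20 mm above the bench; axes as the tray's.
- dock: White dock on the robot's left, 84 (x) x 64 (y) x 40 mm, fixed; its well is 64 x 44 mm, 30 mm deep, floor 10 mm above the bench. Origin: centre of its underside; x along the long side, z up.
- head: Cordless measuring head, upright, 120 mm tall, about 250 g: the lowest 40 mm is a grey foot 58 (x) x 38 (y) mm, above it a white body 50 (x) x 30 (y) mm, to be gripped across its 30 mm. Origin: centre of the underside, where the measuring window is; x along the long side, z up. At the start it stands in the dock's well, underside 10 mm above the bench, 3 mm play each side.
- rack: White vial rack 260 (x) x 56 (y) mm holding a row of six capped amber vials, 82 mm high to the caps (rack and vials are one piece, 0.9 kg, free standing); it stands lengthwise between the dock and the standard. Origin: centre of its underside; x along its length, z up.
- jar: Bystander: open glass jar, radius 38 mm, 110 mm high. Origin: centre of its underside.
- flask: Bystander: conical glass flask, radius 38 mm at the foot, 102 mm high. Origin: centre of its underside.
- bottle: Bystander: white bottle with a blue cap, radius 33 mm, 150 mm high. Origin: centre of its underside.
- beaker: Bystander: glass beaker, radius 30 mm, 70 mm high. Origin: centre of its underside.
- vial: Bystander: single small amber vial, radius 13 mm, 50 mm high, standing near the standard and the cap tray. Origin: centre of its underside.
- carton: Bystander: cardboard carton 80 x 60 x 50 mm. Origin: centre of its underside.
Mind the look-alikes: they are no part of the job. Leave any blue, orange or red look-alike of the cap alone.

How it is judged (in metres and radians):
On the way, in this order (a step that is already met when the one before it is completed fails the run):
1. the cap lies flat in the cap tray's recess, let go (horizontal distance between cap and holder_floor below 0.012 m and z of cap in the frame of holder_floor between -0.004 and 0.005 m and angle between cap's own z axis and vertical below 0.08 rad and contact force between the fingers and cap below 0.05 N and linear speed of cap below 0.02 m/s), for 0.3 s.
2. the head passes high over the vial rack's line (underside at least 88 mm above the bench) (y of head in the frame of rack between -0.045 and 0.045 m and height (world z) of head above 0.088 m), for 0.03 s.
At the end, for the whole second after the job is handed in: Head still held, at rest, upright within 0.1 rad, 3 to 18 mm above the tile, centred within 9 mm, long sides parallel within 0.16 rad, not touching the standard; cap let go and flat in the tray (underside within 5 mm of the floor and 12 mm of its centre) (all of step 1 and z of head in the frame of tile between 0.003 and 0.018 m and horizontal distance between head and tile below 0.009 m and angle between the x axis of head and the x axis of tile, either way round below 0.16 rad and angle between head's own z axis and vertical below 0.1 rad and contact force between head and standard below 0.05 N and contact force between the fingers and head above 1 N and linear speed of head below 0.02 m/s); the arm keeps its last pose, push and grip.
It fails at once if the head touches the reference standard (contact force between head and standard above 0.5 N).
It fails at once if the head bumps the vial rack (contact force between head and rack above 0.5 N).
It fails at once if a bystander (jar, flask, bottle, beaker, vial, carton or vial rack) is moved by more than 20 mm or tipped (distance of any of jar, flask, bottle, beaker, vial, carton, rack from where it was at the start of the episode above 0.02 m or angle between any of jar, flask, bottle, beaker, vial, carton, rack's own z axis and vertical above 0.3 rad).
It also fails if it takes over 67 s, if anything falls off the work surface, if the arm or the gripper's body presses on something with over 40 N, if the wrist force passes 120 N, or if a joint passes its speed limit or range.

ROBOT

A 7-joint arm with a two-finger parallel gripper is mounted at the origin on the work surface. World frame = base frame: x ahead of the robot, y to its left, z up, the work surface at z = 0. Lengths are in mm, angles in rad, forces in N, time in s.
With the tool pointing down it reaches from about 400 to 875 mm from the base axis. Payload 4.4 kg.
Tool frame: the origin (TCP) lies midway between the tips of the shut fingers; the grasp point (between the pads) lies 19 mm behind it; z points along the fingers, y is the line along which they close (so a half turn about z gives the same grasp; the last joint's range is limited). The gripper opens to 85 mm and grips with 20 to 120 N. Pads are 22 mm wide; open, the fingers measure 114 mm over their backs; the gripper's body (76 mm by 85 mm) begins 54 mm behind the grasp point. The pads swing forward as they close: fully open they stand 13 mm farther back than shut.
Start: joints at [1.072, 0.628, 0.038, 1.517, -0.027, 0.996, -0.02], TCP at [272.647, -590.069, 231.313] pointing down, gripper open.
Joint ranges: [-3.06, 3.06], [-0.37, 2.12], [-1.25, 1.32], [0.18, 2.47], [-1.1, 4.24], [0.23, 1.98], [-2.94, 2.94]. Speed limits (rad/s): [2.57, 2.57, 3.14, 3.14, 3.14, 3.14, 3.14].

INTERFACE

Orientations are given as [roll, pitch, yaw] about the fixed x, y, z axes, in that order (R = Rz(yaw) Ry(pitch) Rx(roll)).
In Python, from cell import monitor, cams, ctrl gives the robot as it stands.
- The arm moves only by the tool drive_tool, never from a script. Its argument "motion" is a list of rows, each an object with "fingers": the opening, from 0 (shut) to 1 (fully open); "linear": the shift along the tool's x, y, z in m, a list of three; "twist": the turn about the tool's z in rad. In form: [{"fingers": fingers, "linear": [x, y, z], "twist": twist}, ...]. A call has 1 to 5 rows; each row shifts and turns the commanded pose from where the row before left it, along the tool's axes as they then stand; what a row does not reach is not made up. A row lasts 1/12 s, in which the tool goes at most 41.7 mm and 7.16 degrees, less where a joint would pass 70% of its speed; a pose out of reach is approached as far as the arm can. A call with a gripper value outside its range is refused whole. The fingers move at their own pace and stop on an object; the grip force is fixed at half the most. Time passes only in rows, so rows that do not move let the fingers close. It gives the time, the measured TCP pose, the force, the opening and the grip force at its end, in the units of the state.
- monitor.read_state(): the state, without advancing time (a new reading comes with each control period).
- cams.get_image(name): name is "scene" or "top" or "wrist"; returns a dict with "color" (420x560x3 uint8, blue, green, red), "K" (3x3 intrinsics, pixels), "R" (3x3) and "t" (3): a world point X has camera coordinates R X + t. Camera axes: x right, y down, z forward; pixel columns grow to the right and rows downward; lengths in mm; the calibration is good to about 2 mm. A picture is of the moment at which its call begins. There is no depth.
- ctrl.finish_job(): hands the job in; it is judged then, once.
The state is a dict: "clock": time; "qpos": joint angles; "qd": joint speeds; "tau": joint torques, N m; "eef_pos": TCP position; "tool_rot": TCP orientation; "force": force on the tool from outside, world axes, zero at the start; "torque": the same for the moment, N m; "width": finger opening in mm; "gripper_force": force on a finger pad.
Only numpy, scipy, OpenCV 4.12 (cv2) and the standard library are available. Lean on these libraries where they do the work, as an engineer would, in place of code of your own. Each camera call takes 0.05 s, during which the arm holds its last target. There are 200 camera calls.

## Working session

There is one attempt and no reset: what is moved stays moved. The work goes in short steps, Python scripts to look and compute and a tool call to move; the robot and the scene stay as the last step left them, time stands still between calls to the robot, and variables do not carry over. Pictures are saved under pics/ and viewed, at most 10 in all, crops included, and the job is handed in when it is done.

Besides the shell and the picture viewer there is one more tool, called after "Request:" as a command line: name --argument value ..., lists and objects as JSON in quotes. drive_tool: Moves the arm, as the interface text tells. Its arguments: {"type":"object","properties":{"motion":{"type":"array"}},"required":["motion"]}

```bash
mkdir -p pics; python3 - <<'E'
from cell import monitor, cams
import cv2,pickle
s=monitor.read_state(); print(s)
d={n:cams.get_image(n) for n in("scene","top","wrist")}
pickle.dump(d,open('im0.pkl','wb'))
for n in d: cv2.imwrite(f'pics/{n}0.png',d[n]['color']); print(n,d[n]['K'].round(1).tolist(),d[n]['R'].round(3).tolist(),d[n]['t'])
E
```

```text
{'clock': 0.0, 'qpos': array([ 1.07216419,  0.62933824,  0.03848528,  1.51838541, -0.02701825,
        0.99629153, -0.02001332]), 'qd': array([ 9.10561194e-04,  1.06508872e-04, -1.05187384e-03, -6.58740957e-04,
       -8.04668775e-04,  4.04228190e-05,  1.93465291e-03]), 'tau': array([-1.09138044e-03, -5.63395715e+01,  1.22622952e+00, -1.93442935e+01,
        1.10937614e-02,  1.05314990e-02,  1.90301773e-05]), 'eef_pos': array([ 272.3811171 , -589.48121683,  230.38942494]), 'tool_rot': array([-3.13968967e+00,  3.52796263e-05,  4.32773474e-01]), 'force': array([-0.91783174,  0.2961326 , -0.43077562]), 'torque': array([ 0.02645031, -0.0303994 ,  0.00934674]), 'gripper_force': 0.0, 'width': 85.33462872591778}
scene [[462.3, 0.0, 278.8], [0.0, 462.3, 208.6], [0.0, 0.0, 1.0]] [[0.779, 0.627, -0.007], [0.311, -0.395, -0.865], [-0.545, 0.671, -0.503]] [-433.26026404  -87.98131608 1688.05847858]
top [[518.3, 0.0, 285.3], [0.0, 518.3, 206.6], [0.0, 0.0, 1.0]] [[-0.025, -1.0, -0.013], [-0.986, 0.026, -0.167], [0.167, 0.009, -0.986]] [  29.82302951  531.74503518 1278.31647542]
wrist [[332.1, 0.0, 275.5], [0.0, 332.1, 210.1], [0.0, 0.0, 1.0]] [[0.419, -0.908, -0.002], [-0.871, -0.403, 0.281], [-0.256, -0.117, -0.96]] [-650.15818882  -35.78351718  378.87585787]
```

View pics/top0.png

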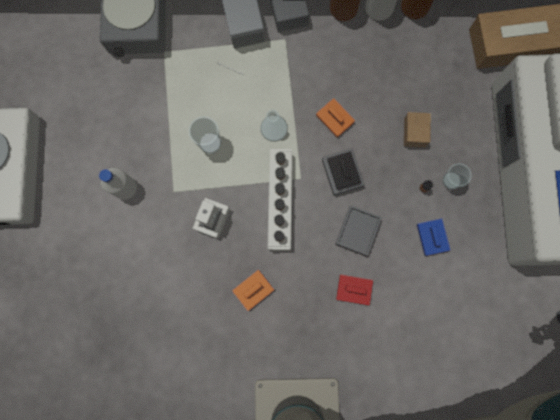

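View pics/scene0.png

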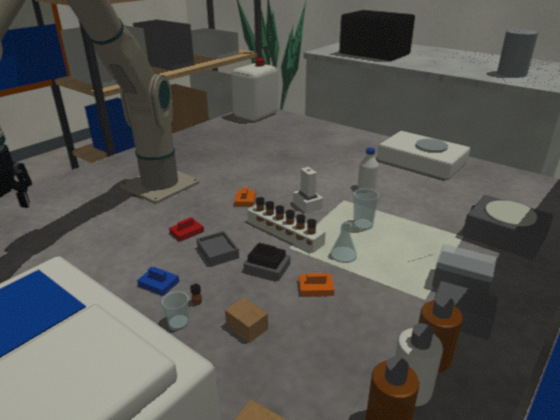

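The top view shows the cap on the standard at about (343,171), the tray at (358,231), the dock with the head at (211,218) and the rack at (280,200). The arm is out of view.

```bash
cat > h.py <<'E'
import numpy as np,cv2
def ray(im,uv,z):
    uv=np.atleast_2d(np.asarray(uv,float)); R=im['R'];K=im['K'];t=im['t']
    C=-R.T@t; d=(R.T@np.linalg.inv(K)@np.c_[uv,np.ones(len(uv))].T).T
    return C+d*((z-C[2])/d[:,2])[:,None]
def proj(im,X):
    p=im['K']@(im['R']@np.atleast_2d(X).T+np.reshape(im['t'],(3,1))); return (p[:2]/p[2]).T
def rect(im,mask,z,seed=None,k=None):
    if k: mask=cv2.morphologyEx(mask,cv2.MORPH_CLOSE,np.ones((k,k)))
    cs,_=cv2.findContours(mask,cv2.RETR_EXTERNAL,cv2.CHAIN_APPROX_NONE)
    cs=[c for c in cs if len(c)>20]
    c=min(cs,key=lambda c:abs(cv2.pointPolygonTest(c,seed,True))if cv2.pointPolygonTest(c,seed,True)<0 else 0)
    P=ray(im,c[:,0,:],z)[:,:2].astype(np.float32)
    (x,y),(w,h),a=cv2.minAreaRect(P)
    if w<h: w,h,a=h,w,a+90
    return np.round([x,y,w,h],1),round(((np.deg2rad(a)+np.pi/2)%np.pi)-np.pi/2,3)
E
python3 - <<'E'
import pickle,cv2,numpy as np
from h import *
d=pickle.load(open('im0.pkl','rb'));im=d['top'];c=im['color']
a=cv2.resize(c[140:265,315:395],None,fx=4.5,fy=4.5,interpolation=cv2.INTER_CUBIC)
b=cv2.resize(c[140:265,185:265+20-20],None,fx=4.5,fy=4.5,interpolation=cv2.INTER_CUBIC)
cv2.imwrite('pics/crop.png',np.hstack([a,b]))
g=c.max(2)
print(g[171,320:368].tolist());print(g[231,330:386].tolist())
for n,uv,z in [('cap',(343,171),50),('tray',(358,231),32),('dock',(211,218),40),('rack top',(280,149),80),('rack bot',(280,250),40)]: print(n,ray(im,uv,z).round(0))
E
```

```text
[114, 110, 116, 109, 103, 88, 76, 93, 100, 100, 82, 61, 49, 51, 49, 55, 53, 53, 57, 52, 46, 43, 45, 43, 53, 44, 44, 47, 50, 47, 49, 52, 51, 41, 45, 48, 57, 63, 87, 92, 100, 107, 103, 106, 103, 104, 105, 103]
[113, 109, 112, 113, 112, 110, 115, 116, 111, 105, 93, 93, 86, 86, 94, 100, 104, 100, 102, 99, 100, 107, 101, 99, 103, 102, 103, 99, 101, 102, 103, 99, 102, 101, 101, 104, 99, 101, 102, 99, 102, 101, 95, 92, 90, 95, 87, 76, 82, 100, 112, 112, 111, 113, 114, 114]
cap [[ 620. -134.   50.]]
tray [[ 466. -168.   32.]]
dock [[509. 207.  40.]]
rack top [[675.  26.  80.]]
rack bot [[422.  32.  40.]]
```

View pics/crop.png

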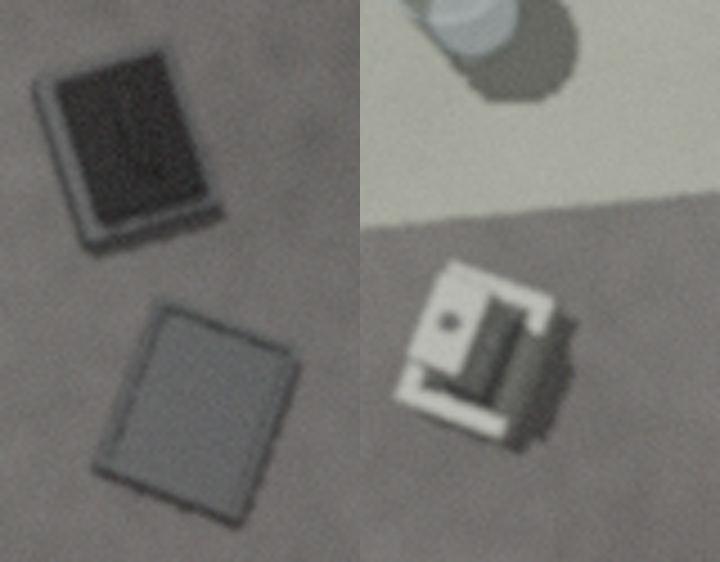

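The crop shows the cap outline corners at about (60,82), (165,52), (208,190), (98,225). The tray corners are at (165,302), (298,352), (240,525), (95,468). The dock corners are at (553,298), (507,440), (397,398), with the head's top face at about (450,318). These are all in 4.5x crop pixels.

```bash
python3 - <<'E'
import pickle
from h import *
im=pickle.load(open('im0.pkl','rb'))['top'];c=im['color'];g=cv2.GaussianBlur(c.max(2),(3,3),0)
m=np.zeros(g.shape,np.uint8);m[145:195,320:370]=(g<68)[145:195,320:370]*255
print('cap',rect(im,cv2.morphologyEx(m,cv2.MORPH_OPEN,np.ones((3,3))),50,(343,171)))
def cr(P,x0,y0): return (np.array(P)+.5)/4.5-.5+[x0,y0]
def box(P,z):
    (x,y),(w,h),a=cv2.minAreaRect(ray(im,P,z)[:,:2].astype(np.float32)); return x,y,w,h,np.deg2rad(a)
print('cap hand',box(cr([(60,82),(165,52),(208,190),(98,225)],315,140),50))
print('tray',box(cr([(165,302),(298,352),(240,525),(95,468)],315,140),32))
print('dock',box(cr([(553-360,298),(507-360,440),(397-360,398),(443-360,260)],185,140),40))
print('head',box(cr([(452-360,262),(493-360,285),(455-360,375),(412-360,350)],185,140),130))
hsv=cv2.cvtColor(c,cv2.COLOR_BGR2HSV);m=((hsv[...,2]>150)&(hsv[...,1]<50)).astype(np.uint8)*255
m[:,:263]=0;m[:,300:]=0;m[:140]=0
print('rack z~30..45',rect(im,m,45,(288,200),5))
E
```

```text
cap (array([ 620.7, -136.7,   89.3,   64.3]), np.float64(0.264))
cap hand (622.098388671875, -136.73538208007812, 86.70005798339844, 65.89735412597656, np.float64(0.24820190312920692))
tray (466.5706481933594, -170.25607299804688, 87.14016723632812, 104.46439361572266, np.float64(1.167297327927574))
dock (510.6930847167969, 209.11683654785156, 67.23046875, 87.80503845214844, np.float64(1.2528119631622365))
head (514.0099487304688, 206.36570739746094, 26.55204963684082, 54.73340606689453, np.float64(1.1465137524644868))
rack z~30..45 (array([568. ,  25.9, 282.7,  93.1]), np.float64(-0.017))
```

Request:
drive_tool --motion '[{"fingers": 1,"linear": [0,0,0],"twist": 0.09},{"fingers": 1,"linear": [0,0,0],"twist": 0.09},{"fingers": 1,"linear": [0.03,-0.0235,0],"twist": 0},{"fingers": 1,"linear": [0.03,-0.0235,0],"twist": 0},{"fingers": 1,"linear": [0.03,-0.0235,0],"twist": 0}]'

```text
clock: 0.57
eef_pos: [342.2, -498.3, 230.8]
tool_rot: [-3.141, 0.0, 0.251]
force: [1.5, 0.7, -0.5]
width: 85.3
gripper_force: 0.0
```

Request:
drive_tool --motion '[{"fingers": 1,"linear": [0.03,-0.0235,0],"twist": 0},{"fingers": 1,"linear": [0.03,-0.0235,0],"twist": 0},{"fingers": 1,"linear": [0.03,-0.0235,0],"twist": 0},{"fingers": 1,"linear": [0.03,-0.0235,0],"twist": 0},{"fingers": 1,"linear": [0.03,-0.0235,0],"twist": 0}]'

```text
clock: 0.98
eef_pos: [458.7, -346.3, 231.2]
tool_rot: [-3.141, 0.0, 0.253]
force: [0.5, -0.6, 0.8]
width: 85.6
gripper_force: 0.0
```

Request:
drive_tool --motion '[{"fingers": 1,"linear": [0.03,-0.0235,0],"twist": 0},{"fingers": 1,"linear": [0.03,-0.0235,0],"twist": 0},{"fingers": 1,"linear": [0.03,-0.0235,0],"twist": 0},{"fingers": 1,"linear": [0.0,0,0],"twist": 0},{"fingers": 1,"linear": [0,0,0],"twist": 0}]'

```text
clock: 1.4
eef_pos: [529.2, -253.9, 230.9]
tool_rot: [-3.14, -0.001, 0.259]
force: [-0.1, -0.1, 0.8]
width: 85.4
gripper_force: 0.0
```

```bash
cat >> h.py <<'E'
def snap(n,f):
    from cell import cams
    im=cams.get_image(n); cv2.imwrite('pics/'+f+'.png',im['color'])
    import pickle; pickle.dump(im,open(f+'.pkl','wb')); return im
def togo(x,y,yaw):
    from cell import monitor
    s=monitor.read_state(); p=s['eef_pos']; w=s['tool_rot'][2]
    tw=((w-yaw+np.pi/2)%np.pi)-np.pi/2
    e=np.array([x-p[0],y-p[1]])
    R=lambda a:np.array([[np.cos(a),np.sin(a)],[np.sin(a),-np.cos(a)]])
    print('t',round(s['clock'],2),'pos',p.round(1),'rot',s['tool_rot'].round(3),'twist',round(tw,3),'lin now',(R(w)@e).round(1),'lin after twist',(R(w-tw)@e).round(1),'w',round(s['width'],1))
E
python3 - <<'E'
from h import *
togo(621,-137,.255); snap('wrist','w1')
E
```

```text
t 1.4 pos [ 529.2 -253.9  230.9] rot [-3.14e+00 -1.00e-03  2.59e-01] twist 0.004 lin now [118.6 -89.5] lin after twist [118.3 -90. ] w 85.4
```

View pics/w1.png

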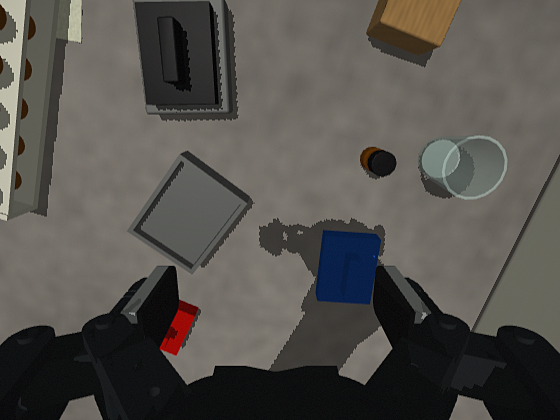

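The wrist view shows the cap with its rib at about (175,50) on the standard, and the tray with outer corners near (186,151), (252,202), (195,270), (130,230). I'll move closer.

Request:
drive_tool --motion '[{"fingers": 1,"linear": [0.02,-0.03,0],"twist": 0},{"fingers": 1,"linear": [0.02,-0.03,0],"twist": 0},{"fingers": 1,"linear": [0.01,-0.03,0],"twist": 0},{"fingers": 1,"linear": [0,0,0],"twist": 0},{"fingers": 1,"linear": [0,0,0],"twist": 0}]'

```text
clock: 1.87
eef_pos: [553.0, -156.9, 231.2]
tool_rot: [-3.141, 0.001, 0.255]
force: [-0.3, -1.1, 0.4]
width: 85.3
gripper_force: 0.0
```

```bash
python3 - <<'E'
from h import *
togo(621,-137,.255); snap('wrist','w2')
E
```

```text
t 1.87 pos [ 553.  -156.9  231.2] rot [-3.141e+00  1.000e-03  2.550e-01] twist -0.0 lin now [70.8 -2.1] lin after twist [70.8 -2.1] w 85.3
```

View pics/w2.png

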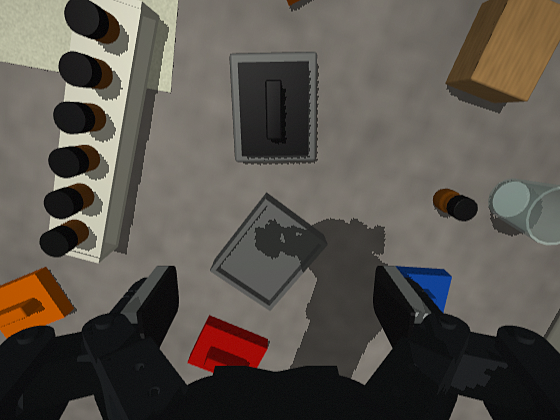

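The cap is at about (274,110) with its rib on the image's vertical axis. The tray's outer corners are (266,194), (327,240), (269,308), (211,268). The shadow falls only partly on the tray.

```bash
python3 - <<'E'
import pickle
from h import *
im=pickle.load(open('w2.pkl','rb'));c=im['color'];g=c.max(2)
print(g[110,225:325].tolist()); print(g[45:170,255].tolist())
roi=np.zeros(g.shape,np.uint8);roi[58:166,222:330]=1
for th in(45,60):
    m=((g<th)*roi*255).astype(np.uint8); m=cv2.morphologyEx(m,cv2.MORPH_OPEN,np.ones((5,5)))
    print('cap',th,rect(im,m,50,(250,110),5), [np.round(cv2.boundingRect(m))])
P=[(266,194),(327,240),(269,308),(211,268)]
(x,y),(w,h),a=cv2.minAreaRect(ray(im,P,32)[:,:2].astype(np.float32));print('tray',x,y,w,h,np.deg2rad(a))
for z,P in((30,[(231,54),(316,52),(318,160),(236,164)]),(74,[(267,81),(281,80),(284,140),(269,141)])):
    (x,y),(w,h),a=cv2.minAreaRect(ray(im,P,z)[:,:2].astype(np.float32));print(z,x,y,w,h,np.deg2rad(a))
E
```

```text
[129, 128, 127, 127, 127, 128, 131, 71, 84, 103, 113, 111, 110, 115, 97, 33, 40, 41, 42, 43, 44, 41, 43, 41, 42, 43, 40, 41, 40, 41, 41, 42, 43, 40, 40, 40, 42, 41, 41, 41, 44, 9, 38, 43, 42, 43, 41, 40, 38, 39, 38, 37, 35, 35, 35, 18, 15, 15, 13, 12, 44, 41, 37, 37, 37, 37, 38, 35, 37, 36, 35, 36, 36, 34, 38, 33, 36, 37, 36, 36, 33, 34, 31, 41, 43, 40, 108, 104, 107, 88, 75, 37, 49, 126, 120, 117, 118, 117, 118, 118]
[120, 120, 119, 119, 117, 118, 121, 108, 79, 98, 113, 116, 116, 116, 115, 118, 108, 70, 47, 51, 50, 51, 50, 50, 49, 49, 49, 51, 49, 47, 50, 49, 50, 49, 49, 49, 49, 47, 49, 48, 47, 49, 46, 45, 46, 46, 46, 46, 45, 45, 46, 45, 44, 43, 44, 45, 44, 44, 43, 43, 44, 44, 43, 41, 41, 41, 40, 40, 41, 39, 41, 42, 41, 40, 39, 40, 39, 39, 38, 38, 36, 39, 37, 37, 37, 37, 35, 36, 38, 36, 37, 35, 36, 33, 35, 36, 34, 34, 34, 32, 32, 34, 33, 34, 31, 33, 33, 31, 31, 32, 35, 38, 78, 113, 103, 82, 61, 50, 94, 133, 125, 125, 126, 126, 126]
cap 45 (array([ 624.3, -137.7,   83.2,   63.9]), np.float64(0.277)) [array([240,  62,  69,  95])]
cap 60 (array([ 624.2, -138.2,   85. ,   64.8]), np.float64(0.27)) [array([238,  62,  72,  96])]
tray 474.69927978515625 -169.12872314453125 84.56494903564453 108.31460571289062 1.1799337609838911
30 625.9348754882812 -137.81356811523438 104.22742462158203 84.84129333496094 0.3032224284208373
74 624.19091796875 -138.7943878173828 49.78569412231445 13.300773620605469 0.3125763822755771
```

Request:
drive_tool --motion '[{"fingers": 1,"linear": [0,0,0],"twist": -0.03},{"fingers": 1,"linear": [0.03,0.001,0],"twist": 0},{"fingers": 1,"linear": [0.03,0.001,0.02],"twist": 0},{"fingers": 1,"linear": [0.0135,0,0.04],"twist": 0},{"fingers": 1,"linear": [0,0,0.03],"twist": 0}]'

```text
clock: 2.33
eef_pos: [627.5, -139.7, 140.5]
tool_rot: [3.14, -0.004, 0.284]
force: [-0.3, 0.4, -1.1]
width: 85.4
gripper_force: 0.0
```

Request:
drive_tool --motion '[{"fingers": 1,"linear": [0,0,0],"twist": 0},{"fingers": 1,"linear": [0,0,0],"twist": 0},{"fingers": 1,"linear": [0,0,0],"twist": 0}]'

```text
clock: 2.58
eef_pos: [624.7, -141.3, 143.4]
tool_rot: [3.14, -0.001, 0.281]
force: [-0.1, -0.5, 1.2]
width: 85.3
gripper_force: 0.0
```

```bash
python3 - <<'E'
from h import *
togo(624,-138,.285); im=snap('wrist','w3')
g=im['color'].max(2)
# rib/cap mask info at close range
E
```

```text
t 2.58 pos [ 624.7 -141.3  143.4] rot [ 3.14e+00 -1.00e-03  2.81e-01] twist -0.004 lin now [ 0.3 -3.4] lin after twist [ 0.3 -3.4] w 85.3
```

View pics/w3.png

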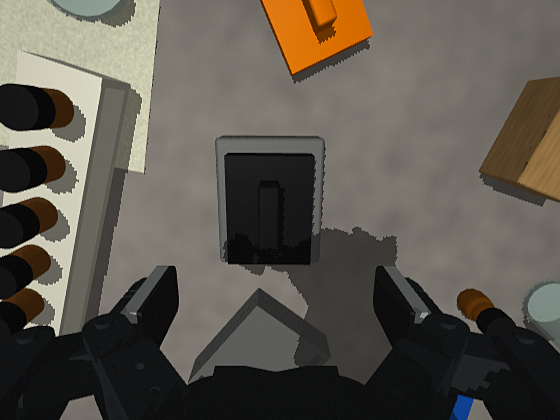

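The view shows the rib top at columns 260–281. The finger midline is about column 275, so the gripper sits roughly 3 mm too far right. I'll correct for that and descend.

Request:
drive_tool --motion '[{"fingers": 1,"linear": [0,-0.003,0.025],"twist": 0},{"fingers": 1,"linear": [0,0,0.03],"twist": 0},{"fingers": 1,"linear": [0,0,0.025],"twist": 0},{"fingers": 1,"linear": [0,0,0.008],"twist": 0},{"fingers": 1,"linear": [0,0,0],"twist": 0}]'

```text
clock: 3.05
eef_pos: [622.9, -136.7, 53.7]
tool_rot: [-3.141, 0.001, 0.282]
force: [0.3, 0.6, 0.6]
width: 85.6
gripper_force: 0.0
```

Request:
drive_tool --motion '[{"fingers": 0.3,"linear": [0,0,0],"twist": 0},{"fingers": 0,"linear": [0,0,0],"twist": 0},{"fingers": 0,"linear": [0,0,0],"twist": 0},{"fingers": 0,"linear": [0,0,0],"twist": 0},{"fingers": 0,"linear": [0,0,0],"twist": 0}]'

```text
clock: 3.47
eef_pos: [624.2, -136.3, 54.9]
tool_rot: [3.141, -0.002, 0.283]
force: [0.3, 0.2, 0.9]
width: 25.7
gripper_force: 0.0
```

Request:
drive_tool --motion '[{"fingers": 0,"linear": [0,0,0],"twist": 0},{"fingers": 0,"linear": [0,0,0],"twist": 0},{"fingers": 0,"linear": [0,0,0],"twist": 0},{"fingers": 0,"linear": [0,0,0],"twist": 0},{"fingers": 0,"linear": [0,0,0],"twist": 0}]'

```text
clock: 3.88
eef_pos: [624.1, -136.3, 54.7]
tool_rot: [3.141, -0.001, 0.283]
force: [-0.6, -0.0, 7.1]
width: 12.7
gripper_force: 59.9
```

Request:
drive_tool --motion '[{"fingers": 0,"linear": [0,0,-0.01],"twist": 0},{"fingers": 0,"linear": [0,0,-0.02],"twist": 0},{"fingers": 0,"linear": [0,0,-0.03],"twist": 0},{"fingers": 0,"linear": [0,0,-0.03],"twist": 0},{"fingers": 0,"linear": [0,0,-0.02],"twist": 0}]'

```text
clock: 4.3
eef_pos: [624.3, -136.4, 166.8]
tool_rot: [3.14, -0.002, 0.283]
force: [0.4, -0.2, 0.3]
width: 12.7
gripper_force: 58.9
```

Request:
drive_tool --motion '[{"fingers": 0,"linear": [-0.03,0,0],"twist": 0},{"fingers": 0,"linear": [-0.03,0,0],"twist": 0},{"fingers": 0,"linear": [-0.02,0,0],"twist": 0},{"fingers": 0,"linear": [0,0,0],"twist": 0},{"fingers": 0,"linear": [0,0,0],"twist": 0}]'

```text
clock: 4.72
eef_pos: [545.9, -159.1, 164.5]
tool_rot: [3.141, 0.0, 0.281]
force: [0.5, -0.2, -1.0]
width: 12.8
gripper_force: 58.9
```

```bash
python3 - <<'E'
from h import *
togo(470,-170,-.4); a=snap('wrist','w4')['color']; b=snap('top','t4')['color']
b=cv2.resize(b[140:265,315:415],None,fx=3.36,fy=3.36,interpolation=cv2.INTER_CUBIC)
cv2.imwrite('pics/c4.png',np.hstack([a[:,60:500],b[:420]])); print(b.shape)
E
```

```text
t 4.72 pos [ 545.9 -159.1  164.5] rot [3.141 0.    0.281] twist 0.681 lin now [-75.9 -10.6] lin after twist [-65.7  39.5] w 12.8
(420, 336, 3)
```

View pics/c4.png

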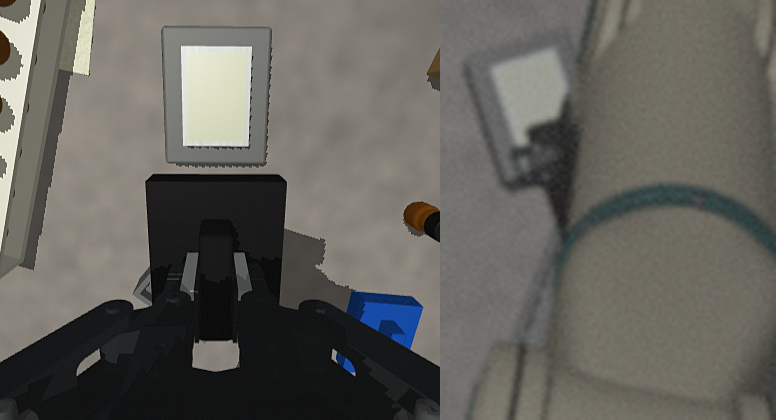

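The cap is held level and the tile is exposed, at crop (181–252, 46–147), which is +60 columns in the full image. Next I measure the tile by its white mask and the tray by its neutral colour.

```bash
python3 - <<'E'
import pickle
from h import *
im=pickle.load(open('w4.pkl','rb'));c=im['color'];g=c.min(2)
m=(g>150).astype(np.uint8)*255; m[:,:225]=0;m[:,330:]=0;m[170:]=0
print('tile',rect(im,m,40,(275,100)))
m=(cv2.inRange(c.max(2),55,125)&cv2.inRange(c.max(2).astype(int)-c.min(2),0,6)).astype(np.uint8)
print('bg/base',c[100,180],c[100,232])
for f,seed,bx in(('w1',(190,210),(110,140,270,285)),('w2',(240,265),(200,185,340,315))):
    im=pickle.load(open(f+'.pkl','rb'));c=im['color'];d=cv2.GaussianBlur(c,(3,3),0).astype(int)
    s=d[...,2]-d[...,0]; 
    print(f,'s floor',s[seed[1],seed[0]],'bg',s[180,150],s[290,190], 'bg val',d[180,150],d[seed[1],seed[0]])
    for th in(2,4):
        m=((s<th)*255).astype(np.uint8);M=np.zeros_like(m);M[bx[1]:bx[3],bx[0]:bx[2]]=m[bx[1]:bx[3],bx[0]:bx[2]]
        M=cv2.morphologyEx(M,cv2.MORPH_OPEN,np.ones((3,3)));print(th,rect(im,M,32,seed,5))
        cv2.imwrite(f'pics/{f}m{th}.png',M)
E
```

```text
tile (array([ 626.4, -137.1,   71.6,   52.1]), np.float64(0.274))
bg/base [123 129 135] [124 127 126]
w1 s floor 2 bg 12 12 bg val [112 119 124] [91 94 93]
2 (array([ 485.4, -137.9,   21.4,   12.3]), np.float64(-0.88))
4 (array([ 451. , -162.3,  162.4,   85.2]), np.float64(-0.401))
w2 s floor 1 bg 13 11 bg val [115 122 128] [90 93 91]
2 (array([ 436.4, -135.6,   13.2,    4.8]), np.float64(1.174))
4 (array([ 474.5, -170. ,  111.6,   89.3]), np.float64(-0.399))
```

```bash
python3 - <<'E'
import pickle
from h import *
for f,seed,bx in(('w1',(190,210),(110,140,270,285)),('w2',(240,265),(200,185,335,313))):
    im=pickle.load(open(f+'.pkl','rb'));c=im['color'];d=cv2.GaussianBlur(c,(3,3),0).astype(int)
    print('C',(-im['R'].T@im['t']).round(0))
    s=d[...,2]-d[...,0]; v=d.max(2)
    for th,lo in((4,50),(5,80)):
        m=(((s<th)&(s>-8)&(v>lo))*255).astype(np.uint8);M=np.zeros_like(m);M[bx[1]:bx[3],bx[0]:bx[2]]=m[bx[1]:bx[3],bx[0]:bx[2]]
        M=cv2.morphologyEx(M,cv2.MORPH_OPEN,np.ones((5,5)));print(f,th,rect(im,M,32,seed,5))
    ov=c.copy();cs,_=cv2.findContours(M,0,2);cv2.drawContours(ov,cs,-1,(0,0,255),1)
    globals()[f]=cv2.resize(c[140:320,115:345],None,fx=1.7,fy=1.7,interpolation=cv2.INTER_CUBIC)
cv2.imwrite('pics/tr.png',np.hstack([w1,w2]))
E
```

```text
C [ 599. -236.  373.]
w1 4 (array([ 474.9, -172.9,   97.3,   84.4]), np.float64(-0.397))
w1 5 (array([ 474.5, -176.3,   93.1,   77. ]), np.float64(-0.395))
C [ 623. -140.  373.]
w2 4 (array([ 472.5, -168.7,  105.2,   88.2]), np.float64(-0.394))
w2 5 (array([ 461. , -164.4,   70.2,   60.8]), np.float64(1.178))
```

View pics/tr.png

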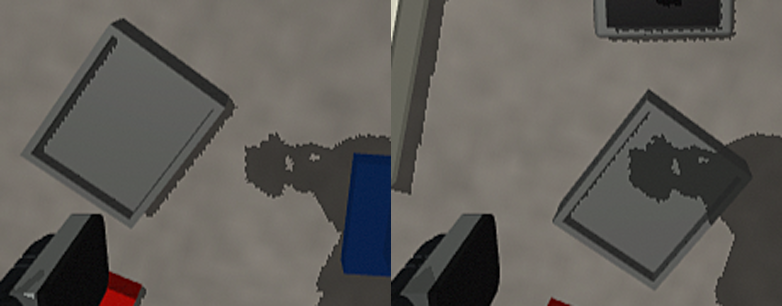

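Dark strips on the upper-right are the tray's outer side walls. The rim-top corners in crop pixels are (113,33), (222,115), (133,227), (22,152) on the left and (648,104), (742,180), (655,289), (554,219) on the right.

```bash
python3 - <<'E'
import pickle
from h import *
for f,P,o in(('w1',[(113,33),(222,115),(133,227),(22,152)],0),('w2',[(648,104),(742,180),(655,289),(554,219)],391)):
    im=pickle.load(open(f+'.pkl','rb'))
    X=ray(im,(np.array(P)-[o,0]+.5)/1.7-.5+[115,140],32)[:,:2];print(X.round(1).tolist(),X.mean(0),cv2.minAreaRect(X.astype(np.float32)))
togo(470,-169,-.397)
E
```

```text
[[530.6, -154.4], [497.4, -229.8], [406.6, -190.4], [440.6, -111.6]] [ 468.78813649 -171.56806219] ((469.163818359375, -170.8049774169922), (85.75438690185547, 99.57068634033203), 66.53524017333984)
[[533.5, -152.5], [499.3, -224.1], [406.5, -189.4], [441.1, -111.3]] [ 470.10926502 -169.34325775] ((470.0453186035156, -170.8542938232422), (85.43587493896484, 101.12896728515625), 66.09600067138672)
t 4.82 pos [ 547.8 -158.1  164.2] rot [ 3.141e+00 -2.000e-03  2.830e-01] twist 0.68 lin now [-77.8 -11.3] lin after twist [-67.6  40.2] w 12.9
```

```bash
python3 - <<'E'
import pickle
from h import *
im=pickle.load(open('w4.pkl','rb'));c=im['color'];g=c.max(2)
print('cols',g[170:190,215].tolist()); print('row',g[195,195:215].tolist(),g[195,338:356].tolist())
X=ray(im,[(206,181),(347,181)],159.8)[:,:2]; w=.282
R=np.array([[np.cos(w),np.sin(w)],[np.sin(w),-np.cos(w)]])
print((R@(X-[546.5,-158.6]).T).T)
E
```

```text
cols [137, 138, 144, 123, 25, 10, 14, 13, 15, 16, 12, 22, 35, 30, 33, 30, 32, 32, 33, 33]
row [145, 144, 146, 143, 142, 142, 143, 143, 143, 146, 160, 13, 26, 31, 30, 30, 32, 31, 31, 33] [24, 25, 28, 26, 27, 25, 22, 20, 123, 148, 141, 140, 140, 139, 141, 139, 138, 138]
[[ 42.20447625 -29.86148497]
 [ 42.1441911   33.45556553]]
```

Request:
drive_tool --motion '[{"fingers": 0,"linear": [0,0,0],"twist": 0.12},{"fingers": 0,"linear": [0,0,0],"twist": 0.12},{"fingers": 0,"linear": [0,0,0],"twist": 0.12},{"fingers": 0,"linear": [0,0,0],"twist": 0.12},{"fingers": 0,"linear": [0,0,0],"twist": 0.12}]'

```text
clock: 5.23
eef_pos: [548.1, -157.7, 163.7]
tool_rot: [-3.141, -0.001, -0.321]
force: [0.1, -1.1, -0.4]
width: 12.6
gripper_force: 58.9
```

Request:
drive_tool --motion '[{"fingers": 0,"linear": [0,0,0],"twist": 0.08},{"fingers": 0,"linear": [-0.022,0.013,0],"twist": 0},{"fingers": 0,"linear": [-0.022,0.013,0],"twist": 0},{"fingers": 0,"linear": [-0.022,0.013,0],"twist": 0},{"fingers": 0,"linear": [0,0,0],"twist": 0}]'

```text
clock: 5.65
eef_pos: [466.0, -169.0, 163.4]
tool_rot: [3.14, 0.006, -0.399]
force: [0.5, 0.6, -1.4]
width: 12.6
gripper_force: 58.9
```

```bash
python3 - <<'E'
from h import *
togo(471,-170.5,-.4)
E
```

```text
t 5.65 pos [ 466.  -169.   163.4] rot [ 3.14   0.006 -0.399] twist 0.001 lin now [ 5.2 -0.6] lin after twist [ 5.2 -0.6] w 12.6
```

Request:
drive_tool --motion '[{"fingers": 0,"linear": [0,0,0.03],"twist": 0},{"fingers": 0,"linear": [0,0,0.03],"twist": 0},{"fingers": 0,"linear": [0,0,0],"twist": 0},{"fingers": 0,"linear": [0,0,0],"twist": 0}]'

```text
clock: 5.98
eef_pos: [470.8, -168.2, 102.9]
tool_rot: [-3.142, 0.003, -0.396]
force: [0.1, -0.3, -0.9]
width: 12.7
gripper_force: 58.9
```

```bash
python3 - <<'E'
from h import *
togo(471,-170.5,-.4); im=snap('wrist','w5'); 
E
```

```text
t 5.98 pos [ 470.8 -168.2  102.9] rot [-3.142e+00  3.000e-03 -3.960e-01] twist 0.004 lin now [1. 2.] lin after twist [1. 2.] w 12.7
```

View pics/w5.png

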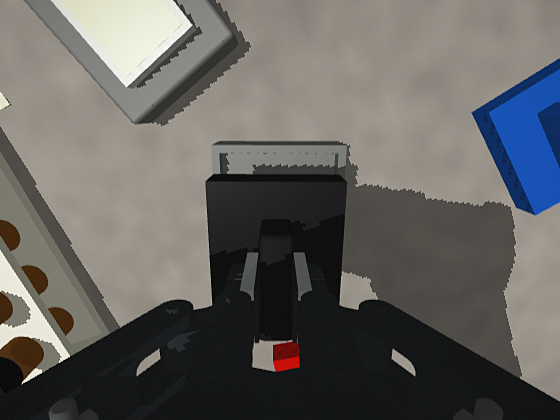

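The tray's far rim shows behind the held cap, with outer corners at about (213,147) and (347,147). The cap's front edge spans columns 206–347.

```bash
python3 - <<'E'
import pickle
from h import *
im=pickle.load(open('w5.pkl','rb'));c=im['color'];g=c.max(2)
print(g[136:182,230].tolist(),g[136:182,215].tolist());print(g[152,205:235].tolist(),g[152,325:355].tolist())
w=-.398;R=np.array([[np.cos(w),np.sin(w)],[np.sin(w),-np.cos(w)]])
for z,P in((32,[(213,146),(347,146)]),(32,[(220,153),(342,153)]),(98.2,[(206,181),(347,181)])):
    print(z,(R@(ray(im,P,z)[:,:2]-[470.5,-169]).T).T.round(1).tolist())
E
```

```text
[150, 151, 152, 158, 137, 68, 53, 47, 72, 121, 147, 141, 140, 139, 139, 142, 141, 141, 140, 139, 139, 137, 137, 137, 137, 138, 140, 143, 141, 139, 136, 138, 138, 137, 138, 138, 143, 122, 28, 7, 16, 15, 16, 16, 12, 30] [157, 158, 155, 157, 158, 165, 150, 86, 70, 123, 149, 142, 140, 140, 140, 141, 142, 140, 139, 139, 140, 139, 141, 139, 140, 138, 137, 138, 138, 137, 138, 138, 139, 137, 136, 139, 144, 121, 26, 8, 15, 14, 15, 12, 11, 31]
[161, 160, 161, 162, 161, 161, 151, 138, 141, 141, 142, 140, 141, 144, 126, 128, 131, 133, 131, 132, 131, 131, 127, 143, 141, 141, 122, 123, 124, 143] [118, 118, 126, 125, 125, 126, 120, 121, 119, 120, 121, 123, 121, 121, 126, 125, 124, 124, 123, 125, 127, 100, 74, 72, 68, 165, 155, 155, 154, 154]
32 [[52.3, -40.2], [52.5, 44.6]]
32 [[47.9, -36.0], [48.1, 41.7]]
98.2 [[43.3, -31.8], [43.4, 31.5]]
```

Request:
drive_tool --motion '[{"fingers": 0,"linear": [-0.0015,0.0024,0.02],"twist": 0},{"fingers": 0,"linear": [0,0,0.02],"twist": 0},{"fingers": 0,"linear": [0,0,0.01],"twist": 0},{"fingers": 0,"linear": [0,0,0.004],"twist": 0},{"fingers": 0,"linear": [0,0,0],"twist": 0}]'

```text
clock: 6.45
eef_pos: [469.0, -170.6, 50.1]
tool_rot: [-3.141, -0.0, -0.397]
force: [0.1, -0.4, 0.0]
width: 12.4
gripper_force: 58.9
```

Request:
drive_tool --motion '[{"fingers": 0,"linear": [0,0,0.002],"twist": 0},{"fingers": 0,"linear": [0,0,0.002],"twist": 0},{"fingers": 0,"linear": [0,0,0],"twist": 0},{"fingers": 0,"linear": [0,0,0],"twist": 0}]'

```text
clock: 6.78
eef_pos: [468.8, -170.6, 46.3]
tool_rot: [-3.141, -0.001, -0.397]
force: [-0.1, 0.3, -1.1]
width: 12.7
gripper_force: 58.9
```

Request:
drive_tool --motion '[{"fingers": 0,"linear": [0,0,0.001],"twist": 0},{"fingers": 0.5,"linear": [0,0,0],"twist": 0},{"fingers": 0.8,"linear": [0,0,0],"twist": 0},{"fingers": 1,"linear": [0,0,0],"twist": 0},{"fingers": 1,"linear": [0,0,0],"twist": 0}]'

```text
clock: 7.2
eef_pos: [468.5, -170.6, 44.9]
tool_rot: [-3.142, -0.0, -0.397]
force: [0.4, 0.3, 1.0]
width: 60.8
gripper_force: 0.0
```

Request:
drive_tool --motion '[{"fingers": 1,"linear": [0,0,0],"twist": 0},{"fingers": 1,"linear": [0,0,-0.02],"twist": 0},{"fingers": 1,"linear": [0,0,-0.04],"twist": 0},{"fingers": 1,"linear": [0,0,-0.04],"twist": 0},{"fingers": 1,"linear": [0,0,-0.04],"twist": 0}]'

```text
clock: 7.62
eef_pos: [467.7, -170.4, 186.2]
tool_rot: [3.141, 0.001, -0.397]
force: [1.8, 0.7, -0.4]
width: 85.4
gripper_force: 0.0
```

Request:
drive_tool --motion '[{"fingers": 1,"linear": [-0.03,0,-0.03],"twist": 0},{"fingers": 1,"linear": [-0.03,0,-0.025],"twist": 0},{"fingers": 1,"linear": [0,0,0],"twist": 0},{"fingers": 1,"linear": [0,0,0],"twist": 0}]'

```text
clock: 7.95
eef_pos: [413.5, -147.2, 240.8]
tool_rot: [-3.14, -0.003, -0.397]
force: [0.7, 0.0, 0.3]
width: 85.4
gripper_force: 0.0
```

```bash
python3 - <<'E'
from h import *
togo(512,207,-.36); im=snap('wrist','w6')
g=im['color'].max(2); p=proj(im,[[470,-170,40],[624,-137,40]]); print(p)
x,y=p[0].astype(int); m=((g<60)*255).astype(np.uint8); M=np.zeros_like(m); M[y-75:y+75,x-75:x+75]=m[y-75:y+75,x-75:x+75]
M=cv2.morphologyEx(M,cv2.MORPH_OPEN,np.ones((5,5)))
print('cap',rect(im,M,40,(float(x),float(y)),5))
t=(im['color'].min(2)>150).astype(np.uint8)*255
try: print('tile',rect(im,t,40,tuple(map(float,p[1]))))
except Exception as e: print(e)
E
```

```text
t 7.95 pos [ 413.5 -147.2  240.8] rot [-3.14e+00 -3.00e-03 -3.97e-01] twist -0.037 lin now [ -46.  -364.8] lin after twist [ -32.6 -366.2] w 85.4
[[274.69743363 125.69215375]
 [173.98143749 -23.4105723 ]]
cap (array([ 469.4, -173.2,   82.4,   67.3]), np.float64(-0.397))
tile (array([ 593.7, -132. ,   48.2,   22.9]), np.float64(1.173))
```

The cap sits flat in the tray, measured at (469,-173) against the estimated tray centre of (471,-170). Next is the dock.

Request:
drive_tool --motion '[{"fingers": 1,"linear": [-0.005,-0.036,0],"twist": 0},{"fingers": 1,"linear": [-0.01,-0.036,0],"twist": 0},{"fingers": 1,"linear": [-0.01,-0.036,0],"twist": 0},{"fingers": 1,"linear": [-0.01,-0.036,0],"twist": 0},{"fingers": 1,"linear": [-0.01,-0.036,0],"twist": 0}]'

```text
clock: 8.42
eef_pos: [442.3, 37.4, 238.0]
tool_rot: [3.14, 0.001, -0.398]
force: [0.6, -0.5, 0.0]
width: 85.4
gripper_force: 0.0
```

Request:
drive_tool --motion '[{"fingers": 1,"linear": [-0.01,-0.036,0],"twist": 0},{"fingers": 1,"linear": [-0.01,-0.036,0],"twist": 0},{"fingers": 1,"linear": [-0.01,-0.036,0],"twist": 0},{"fingers": 1,"linear": [-0.01,-0.036,0],"twist": 0},{"fingers": 1,"linear": [-0.01,-0.036,0],"twist": 0}]'

```text
clock: 8.83
eef_pos: [465.6, 223.2, 237.6]
tool_rot: [3.14, 0.001, -0.397]
force: [0.4, -0.8, 0.3]
width: 85.3
gripper_force: 0.0
```

Request:
drive_tool --motion '[{"fingers": 1,"linear": [0,0,0],"twist": 0},{"fingers": 1,"linear": [0,0,0],"twist": 0},{"fingers": 1,"linear": [0,0,0],"twist": 0}]'

```text
clock: 9.08
eef_pos: [465.3, 220.5, 237.8]
tool_rot: [3.139, 0.001, -0.397]
force: [0.3, -1.1, 1.0]
width: 85.2
gripper_force: 0.0
```

```bash
python3 - <<'E'
from h import *
togo(512,207,-.36); im=snap('wrist','w7')
E
```

```text
t 9.08 pos [465.3 220.5 237.8] rot [ 3.139e+00  1.000e-03 -3.970e-01] twist -0.037 lin now [48.3 -5.6] lin after twist [48.4 -3.8] w 85.2
```

View pics/w7.png

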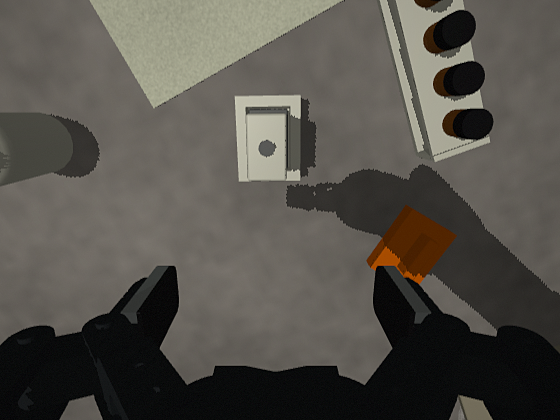

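The dock is aligned with the tool, with outer corners (235,96), (300,95), (301,180), (238,181). The head's top face spans columns 247–288 and rows 112–178. The view also shows the bottle at the left and the rack at the upper right.

```bash
python3 - <<'E'
import pickle
from h import *
im=pickle.load(open('w7.pkl','rb'));c=im['color'];g=c.max(2).astype(int)
print('row150',g[150,230:310].tolist()); print('col255',g[90:186,255].tolist());print('col280',g[90:186,280].tolist())
for z,P in((40,[(235,96),(300,95),(301,180),(238,181)]),(130,[(247,112),(287,112),(287,179),(247,179)])):
    X=ray(im,P,z)[:,:2];(x,y),s,a=cv2.minAreaRect(X.astype(np.float32));print(z,x,y,s,np.deg2rad(a)); togo(x,y,-.4)
dot=((g<130)*255).astype(np.uint8);dot[:,:255]=0;dot[:,280:]=0;dot[:138]=0;dot[160:]=0
M=cv2.moments(dot);print('dot',ray(im,(M['m10']/M['m00'],M['m01']/M['m00']),130))
print('C',-im['R'].T@im['t'])
for s in((.5*50,15),): pass
E
```

```text
row150 [103, 103, 102, 102, 101, 100, 95, 175, 195, 190, 187, 188, 187, 188, 189, 191, 154, 163, 180, 193, 189, 188, 188, 188, 188, 187, 189, 191, 163, 75, 86, 88, 88, 89, 90, 89, 89, 89, 89, 88, 89, 89, 88, 81, 73, 196, 184, 182, 182, 181, 181, 182, 181, 184, 172, 144, 63, 24, 96, 80, 78, 89, 86, 87, 87, 87, 88, 86, 88, 90, 68, 45, 49, 47, 49, 47, 48, 48, 48, 47]
col255 [105, 106, 106, 104, 100, 133, 183, 194, 190, 190, 190, 189, 190, 191, 192, 199, 166, 71, 73, 56, 82, 98, 89, 104, 147, 176, 192, 192, 192, 192, 191, 192, 192, 191, 190, 191, 191, 190, 191, 190, 190, 191, 190, 190, 189, 189, 190, 189, 188, 188, 188, 189, 188, 187, 188, 188, 188, 187, 186, 187, 187, 187, 186, 186, 186, 186, 187, 185, 184, 184, 185, 185, 184, 184, 184, 184, 185, 184, 183, 183, 183, 183, 183, 183, 183, 183, 183, 183, 185, 174, 127, 85, 103, 103, 103, 103]
col280 [99, 100, 99, 96, 103, 152, 194, 188, 187, 188, 187, 186, 187, 188, 190, 184, 137, 75, 77, 64, 84, 91, 80, 109, 158, 175, 187, 184, 183, 183, 183, 184, 183, 184, 184, 183, 182, 182, 182, 182, 183, 183, 183, 182, 182, 182, 183, 181, 182, 182, 181, 181, 182, 181, 182, 181, 180, 181, 180, 181, 181, 181, 181, 180, 181, 179, 179, 180, 180, 180, 179, 179, 180, 180, 179, 179, 178, 178, 178, 179, 178, 178, 180, 179, 177, 177, 177, 178, 177, 168, 133, 87, 99, 99, 100, 99]
40 510.8238830566406 208.02828979492188 (65.49164581298828, 83.64767456054688) 1.1890763930061332
t 9.13 pos [465.4 219.7 238.1] rot [ 3.139e+00  1.000e-03 -3.990e-01] twist 0.001 lin now [46.4 -6.9] lin after twist [46.4 -6.9] w 85.2
130 512.4663696289062 207.1218719482422 (30.5240421295166, 49.043209075927734) 1.1729661326239167
t 9.13 pos [465.4 219.7 238.1] rot [ 3.139e+00  1.000e-03 -3.990e-01] twist 0.001 lin now [48.3 -6.7] lin after twist [48.3 -6.7] w 85.2
dot [[511.59106822 207.73136354 130.        ]]
C [532.59575196 192.3280038  379.87378823]
```

Request:
drive_tool --motion '[{"fingers": 1,"linear": [0.024,-0.0034,0],"twist": 0},{"fingers": 1,"linear": [0.024,-0.0034,0],"twist": 0},{"fingers": 1,"linear": [0,0,0.03],"twist": 0},{"fingers": 1,"linear": [0,0,0.02],"twist": 0},{"fingers": 1,"linear": [0,0,0],"twist": 0}]'

```text
clock: 9.55
eef_pos: [510.0, 205.7, 185.6]
tool_rot: [3.135, 0.005, -0.401]
force: [-0.9, -0.7, -0.0]
width: 85.5
gripper_force: 0.0
```

Request:
drive_tool --motion '[{"fingers": 1,"linear": [0,0,0],"twist": 0},{"fingers": 1,"linear": [0,0,0],"twist": 0}]'

```text
clock: 9.72
eef_pos: [512.9, 208.1, 190.2]
tool_rot: [-3.141, -0.001, -0.399]
force: [0.6, 0.4, 0.7]
width: 85.6
gripper_force: 0.0
```

```bash
python3 - <<'E'
import pickle
from h import *
togo(512,207.3,-.39)
im=snap('wrist','w8');c=im['color']; g=c.max(2)
m=((c.min(2)>150)*255).astype(np.uint8); p=proj(im,[[512,207,130],[512,207,40]]);print(p)
y=int(min(p[0][1],400)); print(y,g[y,200:340].tolist())
E
```

```text
t 9.72 pos [512.9 208.1 190.2] rot [-3.141e+00 -1.000e-03 -3.990e-01] twist -0.009 lin now [-0.5  1.1] lin after twist [-0.5  1.1] w 85.6
[[277.26999025 230.69552136]
 [276.84516991 196.94244616]]
230 [106, 108, 109, 109, 110, 108, 110, 111, 109, 108, 109, 107, 107, 105, 104, 104, 103, 102, 102, 100, 101, 101, 101, 101, 99, 100, 98, 100, 100, 101, 98, 99, 99, 99, 100, 99, 99, 100, 100, 100, 98, 96, 138, 177, 172, 169, 169, 169, 169, 169, 169, 172, 180, 83, 71, 79, 82, 81, 82, 82, 80, 82, 82, 81, 81, 81, 86, 63, 29, 37, 37, 35, 36, 34, 34, 36, 37, 35, 36, 35, 35, 35, 36, 33, 31, 54, 87, 81, 82, 81, 80, 75, 188, 178, 176, 177, 181, 128, 110, 56, 112, 128, 128, 67, 71, 70, 131, 130, 73, 74, 77, 66, 69, 70, 105, 103, 105, 67, 66, 101, 98, 99, 98, 99, 97, 96, 97, 97, 94, 95, 93, 93, 93, 92, 94, 97, 100, 68, 40, 46]
```

The head's dot sits at column 276 where 277 was predicted, so the gripper is aligned. Descending.

Request:
drive_tool --motion '[{"fingers": 1,"linear": [0,0.001,0.03],"twist": 0},{"fingers": 1,"linear": [0,0,0.035],"twist": 0},{"fingers": 1,"linear": [0,0,0.03],"twist": 0},{"fingers": 1,"linear": [0,0,0.015],"twist": 0},{"fingers": 1,"linear": [0,0,0.003],"twist": 0}]'

```text
clock: 10.18
eef_pos: [510.7, 207.6, 74.8]
tool_rot: [3.14, 0.002, -0.397]
force: [0.4, 0.8, 0.9]
width: 85.4
gripper_force: 0.0
```

Request:
drive_tool --motion '[{"fingers": 0.5,"linear": [0,0,0],"twist": 0},{"fingers": 0.3,"linear": [0,0,0],"twist": 0},{"fingers": 0,"linear": [0,0,0],"twist": 0},{"fingers": 0,"linear": [0,0,0],"twist": 0},{"fingers": 0,"linear": [0,0,0],"twist": 0}]'

```text
clock: 10.6
eef_pos: [512.7, 208.2, 77.8]
tool_rot: [-3.14, -0.002, -0.397]
force: [0.7, -0.1, 1.5]
width: 29.4
gripper_force: 59.5
```

Request:
drive_tool --motion '[{"fingers": 0,"linear": [0,0,0],"twist": 0},{"fingers": 0,"linear": [0,0,0],"twist": 0},{"fingers": 0,"linear": [0,0,0],"twist": 0}]'

```text
clock: 10.85
eef_pos: [512.8, 208.2, 77.8]
tool_rot: [-3.14, -0.002, -0.397]
force: [-0.1, -1.1, 8.4]
width: 29.5
gripper_force: 60.2
```

Request:
drive_tool --motion '[{"fingers": 0,"linear": [0,0,-0.01],"twist": 0},{"fingers": 0,"linear": [0,0,-0.015],"twist": 0},{"fingers": 0,"linear": [0,0,-0.02],"twist": 0},{"fingers": 0,"linear": [0,0,-0.03],"twist": 0},{"fingers": 0,"linear": [0,0,-0.03],"twist": 0}]'

```text
clock: 11.27
eef_pos: [510.8, 207.6, 182.3]
tool_rot: [3.14, 0.001, -0.397]
force: [0.6, 0.3, -3.1]
width: 29.7
gripper_force: 59.5
```

Request:
drive_tool --motion '[{"fingers": 0,"linear": [0,0,-0.025],"twist": 0},{"fingers": 0,"linear": [0,0,0],"twist": -0.1},{"fingers": 0,"linear": [0,0,0],"twist": -0.1},{"fingers": 0,"linear": [0,0,0],"twist": -0.1},{"fingers": 0,"linear": [0,0,0],"twist": -0.1}]'

```text
clock: 11.68
eef_pos: [511.4, 207.8, 207.1]
tool_rot: [3.142, -0.0, 0.008]
force: [-0.6, 0.5, -2.8]
width: 29.4
gripper_force: 59.5
```

Request:
drive_tool --motion '[{"fingers": 0,"linear": [0,0,0],"twist": -0.1},{"fingers": 0,"linear": [0,0,0],"twist": -0.1},{"fingers": 0,"linear": [0,0,0],"twist": -0.07},{"fingers": 0,"linear": [0,0,0],"twist": 0},{"fingers": 0,"linear": [0,0,0],"twist": 0}]'

```text
clock: 12.1
eef_pos: [511.6, 207.7, 206.7]
tool_rot: [-3.142, 0.0, 0.27]
force: [0.2, 0.3, -1.9]
width: 29.5
gripper_force: 59.5
```

```bash
python3 - <<'E'
from h import *
from cell import monitor
togo(626,-137,.275);print(monitor.read_state()['force'],monitor.read_state()['gripper_force'])
E
```

```text
t 12.1 pos [511.6 207.7 206.7] rot [-3.142  0.     0.27 ] twist -0.005 lin now [ 18.1 362.7] lin after twist [ 16.5 362.8] w 29.5
[ 0.18579926  0.2554692  -1.85976855] 59.54306244850159
```

Request:
drive_tool --motion '[{"fingers": 0,"linear": [-0.005,0.02,0],"twist": -0.004},{"fingers": 0,"linear": [-0.005,0.03,0],"twist": 0},{"fingers": 0,"linear": [-0.005,0.036,0],"twist": 0},{"fingers": 0,"linear": [-0.005,0.036,0],"twist": 0},{"fingers": 0,"linear": [-0.005,0.036,0],"twist": 0}]'

```text
clock: 12.52
eef_pos: [530.7, 47.7, 206.6]
tool_rot: [3.141, -0.0, 0.276]
force: [1.1, 0.6, -2.4]
width: 29.3
gripper_force: 59.7
```

Request:
drive_tool --motion '[{"fingers": 0,"linear": [-0.005,0.036,0],"twist": 0},{"fingers": 0,"linear": [-0.005,0.036,0],"twist": 0},{"fingers": 0,"linear": [-0.005,0.036,0],"twist": 0},{"fingers": 0,"linear": [-0.005,0.036,0],"twist": 0},{"fingers": 0,"linear": [-0.005,0.03,0],"twist": 0}]'

```text
clock: 12.93
eef_pos: [554.3, -128.3, 206.6]
tool_rot: [3.14, 0.0, 0.273]
force: [0.3, -0.6, -1.8]
width: 29.2
gripper_force: 59.7
```

Request:
drive_tool --motion '[{"fingers": 0,"linear": [0,0.02,0],"twist": 0},{"fingers": 0,"linear": [0,0.011,0],"twist": 0},{"fingers": 0,"linear": [0,0,0],"twist": 0},{"fingers": 0,"linear": [0,0,0],"twist": 0}]'

```text
clock: 13.27
eef_pos: [562.7, -153.7, 206.2]
tool_rot: [-3.14, 0.0, 0.276]
force: [0.4, 0.9, -1.7]
width: 29.6
gripper_force: 59.6
```

```bash
python3 - <<'E'
from h import *
togo(626.4,-137.1,.275); im=snap('wrist','w9');c=im['color']
p=proj(im,[626.4,-137.1,40])[0];print('tile px',p)
m=((c.min(2)>150)*255).astype(np.uint8)
x,y=p.astype(int); M=np.zeros_like(m); M[max(y-90,0):y+90,x-70:x+70]=m[max(y-90,0):y+90,x-70:x+70]
print('tile',rect(im,M,40,(float(x),float(y))))
print(c.min(2)[y,x-60:x+60].tolist())
h=np.where(M.any(1))[0];print('rows',h.min(),h.max())
E
```

```text
t 13.27 pos [ 562.7 -153.7  206.2] rot [-3.14   0.     0.276] twist 0.001 lin now [65.9  1.4] lin after twist [65.9  1.3] w 29.6
tile px [276.15923314 120.18464506]
tile (array([ 626.2, -137.1,   70.9,   51.7]), np.float64(0.275))
[106, 108, 108, 107, 106, 106, 104, 104, 104, 106, 103, 104, 103, 105, 106, 83, 71, 79, 99, 97, 96, 95, 95, 95, 95, 98, 96, 95, 95, 93, 89, 109, 179, 175, 173, 174, 150, 153, 153, 152, 153, 152, 154, 152, 152, 152, 153, 152, 151, 152, 152, 152, 153, 152, 152, 151, 152, 152, 151, 150, 151, 151, 151, 151, 152, 151, 151, 149, 150, 150, 150, 150, 149, 149, 148, 149, 148, 149, 149, 149, 148, 147, 147, 147, 147, 161, 162, 164, 170, 121, 23, 97, 92, 92, 89, 90, 90, 90, 90, 89, 89, 90, 94, 77, 65, 33, 106, 99, 97, 97, 97, 96, 97, 97, 95, 96, 97, 95, 94, 96]
rows 78 160
```

Request:
drive_tool --motion '[{"fingers": 0,"linear": [0.02,0.001,0],"twist": 0},{"fingers": 0,"linear": [0.025,0,0],"twist": 0},{"fingers": 0,"linear": [0.02,0,0],"twist": 0},{"fingers": 0,"linear": [0,0,0.02],"twist": 0},{"fingers": 0,"linear": [0,0,0.02],"twist": 0}]'

```text
clock: 13.73
eef_pos: [628.0, -133.9, 166.9]
tool_rot: [-3.141, -0.004, 0.282]
force: [-0.8, 0.9, -2.7]
width: 29.1
gripper_force: 59.9
```

Request:
drive_tool --motion '[{"fingers": 0,"linear": [0,0,0.015],"twist": 0},{"fingers": 0,"linear": [0,0,0.01],"twist": 0},{"fingers": 0,"linear": [0,0,0],"twist": 0},{"fingers": 0,"linear": [0,0,0],"twist": 0},{"fingers": 0,"linear": [0,0,0],"twist": 0}]'

```text
clock: 14.15
eef_pos: [626.4, -137.5, 142.4]
tool_rot: [3.141, -0.002, 0.278]
force: [0.1, 0.4, -2.1]
width: 29.1
gripper_force: 59.8
```

```bash
python3 - <<'E'
from h import *
togo(626.3,-137.1,.275)
im=snap('scene','s1');c=im['color']
for z in(150,110,70,50,40):print(z,proj(im,[626.3,-137.1,z]).round(1))
p=proj(im,[626.3,-137.1,50])[0].astype(int)
print(c.min(2)[p[1]-40:p[1]+25,p[0]].tolist())
E
```

```text
t 14.15 pos [ 626.4 -137.5  142.4] rot [ 3.141e+00 -2.000e-03  2.780e-01] twist 0.003 lin now [-0.  -0.4] lin after twist [-0.  -0.4] w 29.1
150 [[266.  220.8]]
110 [[266.3 233.9]]
70 [[266.6 246.6]]
50 [[266.7 252.8]]
40 [[266.8 255.8]]
[35, 30, 29, 43, 56, 61, 64, 64, 65, 69, 67, 66, 63, 61, 64, 71, 79, 85, 84, 88, 86, 84, 87, 79, 62, 47, 44, 47, 48, 48, 45, 47, 44, 42, 43, 44, 47, 81, 133, 143, 135, 102, 74, 71, 71, 71, 70, 72, 71, 75, 74, 78, 75, 62, 68, 78, 81, 67, 56, 44, 44, 43, 46, 47, 43]
```

Request:
drive_tool --motion '[{"fingers": 0,"linear": [0,0,0.008],"twist": 0},{"fingers": 0,"linear": [0,0,0.006],"twist": 0},{"fingers": 0,"linear": [0,0,0.004],"twist": 0},{"fingers": 0,"linear": [0,0,0],"twist": 0},{"fingers": 0,"linear": [0,0,0],"twist": 0}]'

```text
clock: 14.62
eef_pos: [625.3, -138.1, 122.8]
tool_rot: [-3.141, 0.001, 0.277]
force: [0.5, -0.3, -1.7]
width: 29.5
gripper_force: 59.8
```

Request:
drive_tool --motion '[{"fingers": 0,"linear": [0,0,0.003],"twist": 0},{"fingers": 0,"linear": [0,0,0.002],"twist": 0},{"fingers": 0,"linear": [0,0,0],"twist": 0},{"fingers": 0,"linear": [0,0,0],"twist": 0},{"fingers": 0,"linear": [0,0,0],"twist": 0}]'

```text
clock: 15.03
eef_pos: [625.7, -138.2, 118.4]
tool_rot: [3.141, -0.0, 0.277]
force: [-0.2, -0.4, -2.7]
width: 29.6
gripper_force: 59.8
```

```bash
python3 - <<'E'
from h import *
from cell import monitor
togo(626.3,-137.1,.275)
im=snap('scene','s2');c=im['color'];g=c.min(2)
# near-side lower foot edge vs tile at several columns
w=.275;ax=np.array([np.cos(w),np.sin(w),0]);ay=np.array([-np.sin(w),np.cos(w),0])
T=np.array([626.3,-137.1,0])
for sx,sy in((1,-1),(-1,-1),(1,1)):
  print((sx,sy),[ (z,proj(im,T+29*sx*ax+19*sy*ay+[0,0,z])[0].round(1).tolist()) for z in(50,90)],'tile',proj(im,T+32*sx*ax+22*sy*ay+[0,0,40])[0].round(1).tolist())
s=monitor.read_state();print(s['force'],s['gripper_force'])
print(g[228:268,250:284:4])
E
```

```text
t 15.03 pos [ 625.7 -138.2  118.4] rot [ 3.141 -0.     0.277] twist 0.002 lin now [ 0.9 -0.9] lin after twist [ 0.9 -0.9] w 29.6
(1, -1) [(50, [273.9, 259.2]), (90, [273.7, 246.6])] tile [274.5, 263.2]
(-1, -1) [(50, [253.8, 254.2]), (90, [253.3, 241.7])] tile [252.4, 257.6]
(1, 1) [(50, [279.6, 251.4]), (90, [279.5, 238.9])] tile [281.1, 254.1]
[ 0.13363485  0.5707495  -1.76259774] 59.77718889713287
[[ 98  90  68  26  60  87 102  22  40]
 [101  92  68  28  66  87  99  26  41]
 [104  90  71  29  68  86 100  57  67]
 [103  95  73  24  68  88 101  79  81]
 [101  93  70  31  64  87  99  82  81]
 [101  94  77  30  63  84  99  83  81]
 [ 99  97  80  41  70  85  99  81  80]
 [100  99  86  67  71  84 102  84  83]
 [104  98  85  82  80  83  98  73  84]
 [103  97  87  83  80  86  99  60  79]
 [103  96  86  86  88  85 100  57  74]
 [104  93  84  88  87  86  99  73  60]
 [103  77  86  87  85  88 102  86  64]
 [102  60  84  85  86  83  96  89  96]
 [102  49  59  80  85  86  90  88 109]
 [103  47  44  60  79  83  84  84 110]
 [101  47  41  46  57  83  76  83 108]
 [102  47  47  43  47  73  64  82
[... 164 characters left out ...]
105  52  45  46  44  45  54  82 103]
 [105  47  44  44  46  48  50  84 105]
 [103  46  46  46  47  46  54 107 106]
 [ 98  48  43  46  48  46  52 135 117]
 [ 79  52  46  45  47  49  52 139 125]
 [ 61  66  58  47  46  45  55 143 112]
 [ 49  72  69  56  50  47  58 143  98]
 [ 47  70  69  67  57  48  67 144  89]
 [ 53  74  71  71  67  57  87 144  86]
 [ 57  77  72  71  72  67 116 136  82]
 [ 57  76  76  72  70  72 136 123  80]
 [ 52  75  75  76  76  70 139 105  81]
 [ 44  60  72  77  74  79 141  95  80]
 [ 43  46  61  72  77  91 137  88  81]
 [ 45  43  47  58  73  82 108  85  80]
 [ 45  44  51  53  68  72  82  82  81]
 [ 45  46  65  76  76  69  76  82  80]
 [ 46  44  65  80  81  79  71  84  70]]
```

The foot's lower edge in the scene view (row 257.5 at column 270, 258.2 predicted for 10 mm above the tile) confirms the height. Pose errors are about 1 mm, so I'm handing in.

```bash
python3 -c "
from cell import ctrl;print(ctrl.finish_job())"
```

```text
the job is handed in; nothing more can be done
None
```

The job is handed in, though the verdict was not shown: by my measurements the cap lies flat in the tray, and the head is held still and upright about 10 mm above the tile, centred within about 1 mm.

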